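Shut the recipe box and hold the bag clip open on its card

TASK

Press the recipe box's lid shut until its catch snaps, so that the recipe card in the lid stands upright and firm. Then take the red bag clip by its two levers, squeeze it wide open, and hold it around the card's right-hand edge near mid-height, one jaw in front of the card and one behind, tips well past the edge, touching neither card nor box, so that I can slip a second card in. Finish like that, holding the clip squeezed open in mid-air; don't knock the card or the things standing around.

Things in the scene. Friction and masses are not known exactly. Their poses are not given: they have to be found in the camera images.
- recipe_box: sage-green recipe box with a pale wooden lid, fixed to the worktop, 120 (x) x 170 (y) x 100 mm without its lid. Origin: centre of its underside; z up, -x is its front (towards the robot), +y its left side. The lid turns on a hinge along y at (60, 0, 100) mm in this frame.
- box_lid (a joint): angle of the lid (rad): 0 = fully shut, grows as its front edge rises; starts at 0.18 to 0.42 and stays where left (stiff hinge, about 2 N at the front edge). A brass nib under the lid's front edge meets a spring ball on the box at about 0.07; about 10 N at the front edge pushes it past, and it snaps to 0 and stays there. Rigid stop at 0.
- lid_press (a point): place to press: top face of the lid (10 mm thick), on its midline, 16 mm behind its front edge and 108 mm in front of the hinge; with the lid shut it is at (-48, 0, 110) mm in the box's frame. The card stands 74 mm behind it.
- recipe_card: stiff laminated cream card, upright in the lid's groove and held by it (rocks about 0.1 rad under 1 N; leans back while the lid is ajar); 148 mm wide (y), 2.4 mm thick (x), 96 mm high above the lid. Origin: middle of its foot at the lid's top face, with the lid shut at (26, 0, 110) mm in the box's frame; x is normal to the card, away from the robot; y to its left edge; z up.
- card_edge (a point): middle of the card's right-hand (-y) edge, 48 mm above the lid; axes as the card's. With the lid shut it is at (26, -74, 158) mm in the box's frame.
- bag_clip: red plastic jumbo bag clip, 104 mm long, 32 mm wide, loose (about 60 g), lying on its side on the worktop. Origin: on the pivot pin, at the underside; x points along the clip to the jaw tips (50 mm away), -x to the lever ends (52 mm away), y across the clip in the direction the jaws spread, z up along the pin. The jaws start pointing to the robot's left (within 0.7 rad).
- clip_grip (a point): place to squeeze: midway between the two levers (black ribbed inlays outside), 36 mm from the pivot (at -x), 16 mm above the underside; fingers close along the clip's y. Over their outsides the levers are 44 mm apart here at rest (55 mm at their ends) and 19 mm, and parallel, when squeezed to the stop. 5 N on each lever starts to open the clip and about 11 N holds it fully open.
- clip_left (a joint): angle (rad) by which the clip's left (+y) half is opened: 0 = shut, 0.32 = squeezed to the stop; a spring shuts it.
- clip_right (a joint): the same for the right (-y) half. With both at 0.32 the jaw tips stand 31 mm apart, 47 mm from the pivot.
- clip_left_tip (a point): inner face of the black rubber tip of the left (+y) jaw, mid-width.
- clip_right_tip (a point): inner face of the black rubber tip of the right (-y) jaw, mid-width.
- mandarin: mandarin, 63 mm across, 56 mm high, right of the work; bystander. Origin: its underside.
- salt_mill: small salt shaker with a grey top, 44 mm across, 90 mm high; right of the work; bystander. Origin: centre of its underside.
- lemon: lemon, 73 x 52 x 52 mm, left of the work; bystander. Origin: its underside.
- mug: white mug, 92 x 127 x 95 mm, left of the work; bystander. Origin: centre of its underside.

How it is judged:
By the outcome, as a careful person would: the job done as asked, in the order asked, and still so for the second after the job is handed in, while the arm keeps its last pose, push and grip.
It also fails if it takes over 43 s, if anything falls off the work surface, if the arm or the gripper's body presses on something with over 40 N, if the wrist force passes 120 N, or if a joint passes its speed limit or range.

ROBOT

A 6-joint arm with a two-finger parallel gripper is mounted at the origin on a cart in front of the work surface, level with it; the furniture and walls round the work are solid. World frame = base frame: x ahead of the robot, y to its left, z up, the work surface at z = 0. Lengths are in m, angles in degrees, forces in N, time in s.
With the tool pointing down it reaches from about 0.35 to 0.875 m from the base axis. Payload 4.2 kg.
Tool frame: the origin (TCP) lies midway between the tips of the shut fingers; the grasp point (between the pads) lies 19 mm behind it; z points along the fingers, y is the line along which they close (so a half turn about z gives the same grasp; the last joint's range is limited). The gripper opens to 87 mm and grips with 3 to 60 N. Pads are 19 mm wide; open, the fingers measure 117 mm over their backs; the gripper's body (75 mm by 190 mm) begins 51 mm behind the grasp point.
Start: joints at [-53.766, 22.042, 0.453, 0, -68.411, -14.817], TCP at [0.228, -0.582, 0.223] pointing down, gripper open.
Joint ranges: [-179.83, 179.83], [-69.29, 118.12], [-61.27, 80.66], [-181.25, 117.63], [-171.15, -9.14], [-177.46, 177.46]. Speed limits (degrees/s): [159.86, 159.86, 180, 180, 180, 180].

INTERFACE

Orientations are given as a 3x3 rotation matrix whose columns are the frame's x, y, z axes.
In Python, from station import sensors, eyes, workorder gives the robot as it stands.
- The arm moves only by the tool handwheel, called after ">>>" by a JSON object that holds its "method" and its "body". Schema: {"type":"object","properties":{"plan":{"type":"array","items":{"type":"array","prefixItems":[{"type":"number"},{"type":"array","items":{"type":"number"},"minItems":3,"maxItems":3},{"type":"array","items":{"type":"number"},"minItems":3,"maxItems":3}],"minItems":3,"maxItems":3},"minItems":1,"maxItems":8},"only":{"type":"string"},"quiet":{"type":"boolean"},"lines":{"type":"string"}},"required":["plan"],"additionalProperties":false}. plan is a list of rows, 1 to 8 of them, each written [opening, [dx, dy, dz], [rx, ry, rz]]: the opening from 0.0 (shut) to 1.0 (fully open), then dx, dy, dz in a scale on which 1.0 is 0.75 m, then a rotation vector rx, ry, rz in normalised numbers (1 is 180 degrees); each row is the pose to reach, as a shift and turn from the pose commanded when the call began, along the tool's axes at that moment; what a row does not reach only later rows make up. A row lasts 1/10 s, in which the tool goes at most 0.05 m and 8.59 degrees, less where a joint would pass 70% of its speed; a pose out of reach is approached as far as the arm can. The fingers move at their own pace and stop on an object; the grip force is fixed at half the most. Time passes only in rows, so rows that do not move let the fingers close. The tool returns the time, the measured TCP pose, the force, the opening and the grip force at its end. only (a regular expression) keeps the lines of the reply that match it, lines (a string "A,B") keeps lines A to B, and quiet returns only ok. No shift or turn number may pass 1 either way. Input that does not fit is refused with a message, and nothing moves.
- sensors.sense(): the state, without advancing time (a new reading comes with each control period).
- eyes.capture(name): name is "scene" or "top" or "wrist"; returns a dict with "pixels" (384x512x3 uint8, red, green, blue), "z_map" (384x512 float32, m along the optical axis (not along the pixel's ray), 0 where there is no reading), "K" (3x3 intrinsics, pixels), "world_from_camera" (4x4, takes a point from camera to world coordinates). Camera axes: x right, y up, looking along -z (the intrinsics and any distortion apply to the point x, -y, -z); pixel columns grow to the right and rows downward; lengths in m; the calibration is good to about 2 mm. A picture is of the moment at which its call begins.
- workorder.finish_job(): hands the job in; it is judged then, once.
The state is a dict: "time_s": time; "joints": joint angles; "joint_velocities": joint speeds; "effort": joint torques, N m; "tcp_pos": TCP position; "ee_rot": TCP orientation; "wrist_force": force on the tool from outside, world axes, zero at the start; "moment": the same for the moment, N m; "gripper_width": opening from 0.0 (shut) to 1.0 (fully open); "gripper_force": force on a finger pad.
Only numpy, scipy, OpenCV 4.12 (cv2) and the standard library are available. Lean on these libraries where they do the work, as an engineer would, in place of code of your own. Each camera call takes 0.05 s, during which the arm holds its last target. There are 200 camera calls.

## Working session

There is one attempt and no reset: what is moved stays moved. The work goes in short steps, Python scripts to look and compute and a tool call to move; the robot and the scene stay as the last step left them, time stands still between calls to the robot, and variables do not carry over. Pictures are saved under pics/ and viewed, at most 10 in all, crops included, and the job is handed in when it is done.

```bash
ls; mkdir -p pics; cat > h.py <<'E'
import numpy as np, cv2
from station import sensors, eyes
def cap(n, fn=None):
    c=eyes.capture(n)
    if fn: cv2.imwrite('pics/'+fn, c['pixels'][:,:,::-1])
    z=c['z_map']; K=c['K']; T=c['world_from_camera']
    v,u=np.mgrid[:384,:512]
    P=np.stack([(u-K[0,2])/K[0,0]*z, -(v-K[1,2])/K[1,1]*z, -z],-1)@T[:3,:3].T+T[:3,3]
    P[z==0]=np.nan
    return c,P
E
python3 - <<'E'
from h import *
s=sensors.sense(); print(s)
A=[]
for n in('scene','top'):
    c,P=cap(n); A.append(c['pixels']); print(n,c['K'],c['world_from_camera'],[k for k in c]); np.savez('/tmp/'+n,px=c['pixels'],P=P)
im=np.vstack(A)[:,:,::-1]; cv2.imwrite('pics/a.png',A[0][:,:,::-1]);cv2.imwrite('pics/b.png',A[1][:,:,::-1])
E
```

```text
pics
{'time_s': 0.0, 'joints': array([-5.37684571e+01,  2.20921099e+01,  3.78822162e-01, -2.95797172e-02,
       -6.84113743e+01, -1.48173520e+01]), 'joint_velocities': array([ 0.00868236, -0.02913452,  0.03174483, -0.05087686,  0.08064693,
       -0.03592922]), 'effort': array([-2.20521870e-04, -3.90658951e+01,  1.87405980e+01,  4.21997845e+00,
        1.09499742e-02, -1.96539299e-04]), 'tcp_pos': array([ 0.22799479, -0.58127324,  0.22143733]), 'ee_rot': array([[-9.31034901e-01, -3.64929042e-01, -8.98733492e-04],
       [-3.64930137e-01,  9.31032673e-01,  2.03874053e-03],
       [ 9.27546152e-05,  2.22611353e-03, -9.99997518e-01]]), 'wrist_force': array([-0.62937876, -0.52238643,  0.04898671]), 'moment': array([-0.02492325, -0.01189164,  0.01360019]), 'gripper_force': 0.0, 'gripper_width': 0.9992434862583874}
scene [[448.82664871   0.         255.44399305]
 [  0.         448.82664871 190.04011281]
 [  0.           0.           1.        ]] [[-0.81986041  0.40973267 -0.39993504  0.02294601]
 [-0.57242541 -0.5712223   0.58824675  0.70149739]
 [ 0.0125721   0.7112132   0.70286394  0.92764587]
 [ 0.          0.          0.          1.        ]] ['pixels', 'z_map', 'K', 'world_from_camera']
top [[399.82116145   0.         253.19371413]
 [  0.         399.82116145 194.28100424]
 [  0.           0.           1.        ]] [[-0.02636452  0.98840588 -0.14952833  0.34423873]
 [-0.99931761 -0.02218829  0.02952946  0.02028074]
 [ 0.02586931  0.15020482  0.98831639  1.20393015]
 [ 0.          0.          0.          1.        ]] ['pixels', 'z_map', 'K', 'world_from_camera']
```

View pics/a.png

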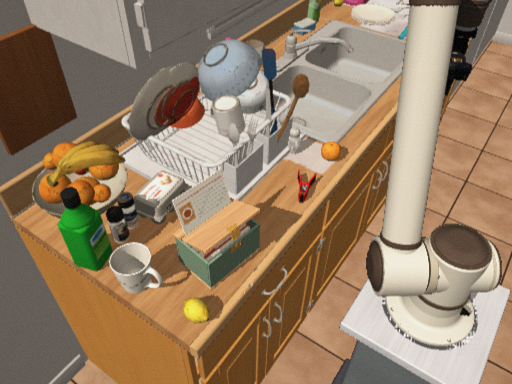

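View pics/b.png

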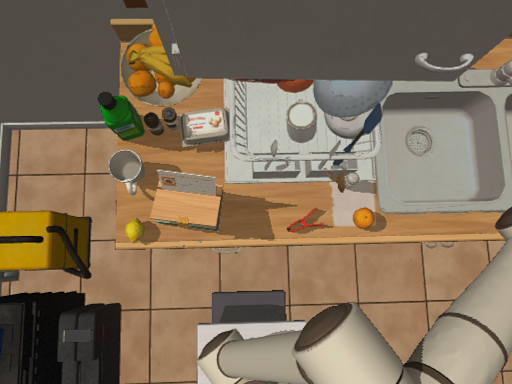

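The scene view shows the box at about (215,235) with the lid ajar, the clip at (305,185), and the mandarin at (330,150). In the top view the box is at (187,205), the clip at (305,222), and the shaker at about (352,180). Next I'll measure.

```bash
python3 - <<'E'
from h import *
out=[]
for n,bc,cc in(('scene',(165,165,105,125),(280,160,60,45)),('top',(140,160,95,80),(280,198,60,45))):
    d=np.load(f'/tmp/{n}.npz');px=d['px'];P=d['P']
    hsv=cv2.cvtColor(px,cv2.COLOR_RGB2HSV).astype(int)
    H,S,V=hsv[...,0],hsv[...,1],hsv[...,2]
    red=((H<6)|(H>172))&(S>170)&(V>90)
    m=np.zeros(H.shape,bool);x,y,w,h=cc;m[y:y+h,x:x+w]=1
    q=P[red&m]; print(n,'red',len(q),np.nanmin(q,0),np.nanmax(q,0),np.nanmedian(q,0))
    (c0,sz,a)=cv2.minAreaRect(q[:,:2].astype(np.float32)*1000);print(c0,sz,a)
    for u,v in ((185,205),(165,215),(210,220),(185,183),(215,188),(165,180),(205,228)) if n=='top' else ((225,228),(205,240),(245,215),(200,205),(225,180),(215,270)):
        print(u,v,P[v,u].round(4),px[v,u])
    for (x,y,w,h) in(bc,cc): out.append(cv2.resize(px[y:y+h,x:x+w],(400,300),interpolation=cv2.INTER_CUBIC))
im=np.vstack([np.hstack(out[:2]),np.hstack(out[2:])]);cv2.imwrite('pics/c.png',im[:,:,::-1])
E
```

```text
scene red 156 [ 0.41146568 -0.24886249 -0.00650748] [ 0.49547927 -0.10671342  0.03247451] [ 0.43005637 -0.1546712   0.02617728]
(441.0528259277344, -174.6084442138672) (52.962608337402344, 139.4185791015625) 26.074832916259766
225 228 [0.4564 0.1855 0.141 ] [225 169 114]
205 240 [0.4724 0.2381 0.139 ] [222 167 113]
245 215 [0.441  0.1284 0.1439] [231 176 120]
200 205 [0.5355 0.1774 0.1622] [175 165 149]
225 180 [ 0.6097 -0.0084  0.0592] [186 179 171]
215 270 [0.4411 0.2478 0.0611] [61 71 61]
top red 113 [ 0.41265255 -0.2182096  -0.0030972 ] [ 0.4769279  -0.11266176  0.0387281 ] [ 0.43026165 -0.16060439  0.03153698]
(432.13568115234375, -161.86001586914062) (53.21599578857422, 99.61595153808594) 24.374908447265625
185 205 [0.4812 0.1722 0.1336] [207 151  98]
165 215 [0.4543 0.2233 0.1451] [213 157 100]
210 220 [0.4381 0.1047 0.1461] [216 159 102]
185 183 [0.536  0.1682 0.162 ] [140 131 114]
215 188 [0.5212 0.0895 0.1603] [142 129 112]
165 180 [0.5436 0.219  0.1703] [116  80  57]
205 228 [nan nan nan] [61 61 47]
```

View pics/c.png

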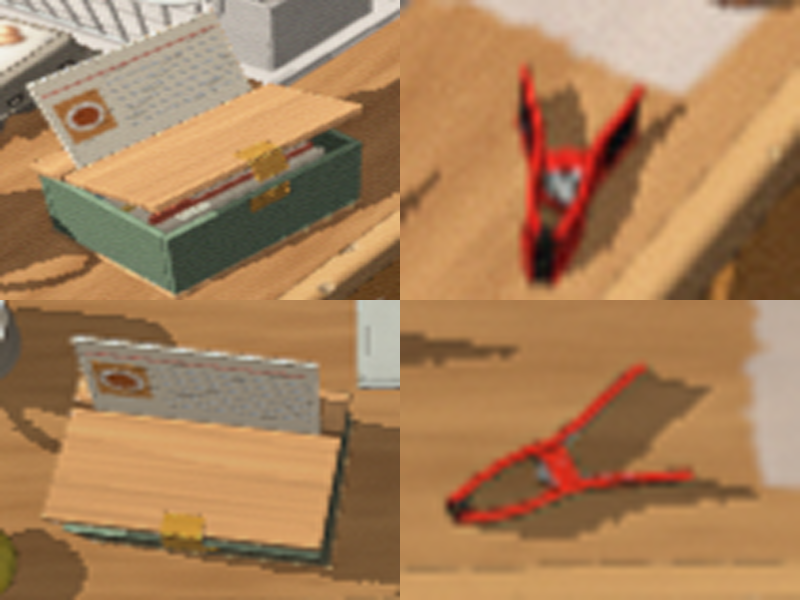

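The crops show the lid ajar at front with its brass nib. The clip's tips are at the lower left, about (288,229) in the top view, and its lever ends are at (317,208) and (323,224).

```bash
python3 - <<'E'
from h import *
C={}
for n in('scene','top'):
    c,P=cap(n);px=c['pixels'];C[n]=c
    hsv=cv2.cvtColor(px,cv2.COLOR_RGB2HSV).astype(int);H,S,V=[hsv[...,i] for i in range(3)]
    inb=(P[...,0]>.36)&(P[...,0]<.62)&(P[...,1]>.05)&(P[...,1]<.29)
    lid=inb&(P[...,2]>.108)&(H>8)&(H<20)&(S>95)&(V>150)
    card=inb&(P[...,2]>.128)&(S<85)&(P[...,0]>.49)
    for nm,m in(('lid',lid),('card',card)):
        q=P[m]
        for k in range(4):
            c0=q.mean(0);nn=np.linalg.svd(q-c0)[2][2];d=(q-c0)@nn;q=q[abs(d)<.004]
        nn*=np.sign(nn[2]);print(n,nm,len(q),'c',c0.round(4),'n',nn.round(3),'std',d.std().round(4))
        xy=cv2.minAreaRect(q[:,:2].astype(np.float32)*1000);print(xy)
        if nm=='lid':
            yaw=np.arctan2(nn[1],nn[0]); print('tilt',np.arccos(nn[2]),'yaw?',np.degrees(yaw))
        yaw=np.radians(-7)
        for yd in(-11,-9,-7,-5,-3):
            a=np.radians(yd);X=q@[np.cos(a),np.sin(a),0];Y=q@[-np.sin(a),np.cos(a),0]
            print(yd,np.percentile(X,[0,1,99,100]).round(4),np.percentile(Y,[0,1,99,100]).round(4),q[:,2].min().round(4),q[:,2].max().round(4))
pts={'top':[(288.3,229.5),(316.7,207.8),(323.5,224.3)],'scene':[(301.8,200),(298.8,171),(316,174)]}
for n,ps in pts.items():
    K=C[n]['K'];T=C[n]['world_from_camera']
    for u,v in ps:
        r=T[:3,:3]@[(u-K[0,2])/K[0,0],-(v-K[1,2])/K[1,1],-1];o=T[:3,3];print(n,(o+r*(.032-o[2])/r[2]).round(4))
E
```

```text
scene lid 921 c [0.4639 0.1818 0.1383] n [ 0.276 -0.05   0.96 ] std 0.0012
((466.818603515625, 176.858642578125), (178.74462890625, 71.59213256835938), 85.15013122558594)
tilt 0.28381267406187544 yaw? -10.250482828219564
-11 [0.3862 0.3892 0.4613 0.4678] [0.1735 0.1771 0.3486 0.3506] 0.125 0.1486
-9 [0.3975 0.4    0.4686 0.4743] [0.1586 0.1617 0.3341 0.3362] 0.125 0.1486
-7 [0.4063 0.4086 0.4761 0.4802] [0.1436 0.1462 0.3192 0.3214] 0.125 0.1486
-5 [0.414  0.4152 0.4813 0.4856] [0.1275 0.1303 0.3042 0.3062] 0.125 0.1486
-3 [0.419  0.4221 0.4864 0.4931] [0.1112 0.1147 0.2888 0.2911] 0.125 0.1486
scene card 1577 c [0.5379 0.1629 0.1705] n [-0.933  0.138  0.333] std 0.0014
((537.61474609375, 165.6680908203125), (149.79916381835938, 33.75626754760742), 81.44243621826172)
-11 [0.4768 0.4799 0.5127 0.5156] [0.1904 0.193  0.3382 0.34  ] 0.128 0.2119
-9 [0.4878 0.4897 0.5206 0.5222] [0.1728 0.1754 0.3208 0.3226] 0.128 0.2119
-7 [0.4955 0.4977 0.5296 0.5314] [0.155  0.1576 0.3032 0.3049] 0.128 0.2119
-5 [0.5011 0.5041 0.5387 0.541 ] [0.1365 0.1395 0.2849 0.2873] 0.128 0.2119
-3 [0.506  0.5092
[... 710 characters left out ...]
-0.932  0.14   0.334] std 0.001
((536.54345703125, 160.5310516357422), (146.89956665039062, 33.3957633972168), 81.9468765258789)
-11 [0.477  0.4798 0.5133 0.5146] [0.1869 0.1875 0.3322 0.3336] 0.1281 0.2163
-9 [0.4874 0.4896 0.5208 0.5215] [0.1691 0.1701 0.3148 0.3158] 0.1281 0.2163
-7 [0.4958 0.4971 0.5295 0.5305] [0.1512 0.1524 0.2971 0.2983] 0.1281 0.2163
-5 [0.5015 0.5031 0.5386 0.5402] [0.1327 0.1346 0.279  0.2805] 0.1281 0.2163
-3 [0.5063 0.5084 0.5475 0.5494] [0.1141 0.1164 0.2604 0.2625] 0.1281 0.2163
top [ 0.4148 -0.115   0.032 ]
top [ 0.4768 -0.2018  0.032 ]
top [ 0.4275 -0.2195  0.032 ]
scene [ 0.4052 -0.0909  0.032 ]
scene [ 0.4739 -0.1892  0.032 ]
scene [ 0.4258 -0.2076  0.032 ]
```

The manual's scale: shifts go in shares of 0.75 m and turns go in shares of 180 degrees. Converting my numbers, 0.29 m / 0.75 = 0.3867, -0.28 m / 0.75 = -0.3733, 29.7 degrees / 180 = 0.165.

>>> {"method": "handwheel", "body": {"plan": [[1,[-0.0533,0.0533,-0.0133],[0,0,0.0222]],[1,[-0.1067,0.1067,-0.0267],[0,0,0.0444]],[1,[-0.1533,0.16,-0.04],[0,0,0.0667]],[1,[-0.2,0.2133,-0.0533],[0,0,0.0889]],[1,[-0.2467,0.26,-0.0667],[0,0,0.1111]],[1,[-0.2933,0.3067,-0.08],[0,0,0.1333]],[1,[-0.3333,0.3467,-0.08],[0,0,0.15]],[1,[-0.3733,0.3867,-0.08],[0,0,0.165]]]}}

```text
time_s: 1.0
tcp_pos: [0.3801, -0.2156, 0.2832]
ee_rot: [[-0.989, 0.146, 0.002], [0.146, 0.989, -0.0], [-0.002, -0.0, -1.0]]
wrist_force: [0.8, -0.3, 0.0]
gripper_width: 1.001
gripper_force: 0.0
```

>>> {"method": "handwheel", "body": {"plan": [[1,[0,0,0],[0,0,0]],[1,[0,0,0],[0,0,0]],[1,[0,0,0],[0,0,0]]]}}

```text
time_s: 1.3
tcp_pos: [0.3792, -0.2179, 0.2822]
ee_rot: [[-0.989, 0.145, -0.001], [0.145, 0.989, -0.0], [0.001, -0.0, -1.0]]
wrist_force: [1.0, -0.5, -0.6]
gripper_width: 1.003
gripper_force: 0.0
```

```bash
python3 - <<'E'
from h import *
s=sensors.sense();print(s['tcp_pos'],s['ee_rot'],s['joints'])
c,P=cap('wrist','d.png');np.savez('/tmp/wrist',px=c['pixels'],P=P,K=c['K'],T=c['world_from_camera'])
print(c['K'],c['world_from_camera'])
E
```

```text
[ 0.37924652 -0.21787934  0.28222566] [[-9.89484887e-01  1.44635355e-01 -5.21852800e-04]
 [ 1.44635377e-01  9.89485021e-01 -4.55974481e-06]
 [ 5.15706029e-04 -7.99901749e-05 -9.99999864e-01]] [-8.44442867e+00  8.39038362e-01 -1.80805482e+01  4.91388830e-03
 -7.11099510e+01 -8.98733286e+01]
[[344.7571922    0.         253.36264864]
 [  0.         344.7571922  187.40497509]
 [  0.           0.           1.        ]] [[ 1.45075801e-01 -9.60525612e-01 -2.37367984e-01  3.15159486e-01]
 [ 9.89420482e-01  1.40923514e-01  3.44626269e-02 -2.07755358e-01]
 [ 3.48494744e-04 -2.39856439e-01  9.70808306e-01  4.44389219e-01]
 [ 0.00000000e+00  0.00000000e+00  0.00000000e+00  1.00000000e+00]]
```

View pics/d.png

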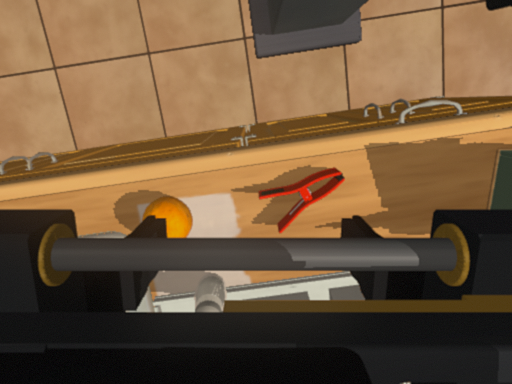

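The wrist view shows the clip with its tip at about (343,174), lever ends at (260,196) and (281,229), and pivot at about (306,192). The mandarin is at (168,220).

```bash
cat > clip.py <<'E'
from h import *
def rays(px,K,T,zpl):
    px=np.asarray(px,float);r=np.c_[(px[:,0]-K[0,2])/K[0,0],-(px[:,1]-K[1,2])/K[1,1],-np.ones(len(px))]@T[:3,:3].T
    o=T[:3,3];return (o+r*((zpl-o[2])/r[:,2])[:,None])[:,:2]
if __name__=='__main__':
    d=np.load('/tmp/wrist.npz');px=d['px'];P=d['P']
    hsv=cv2.cvtColor(px,cv2.COLOR_RGB2HSV).astype(int);H,S,V=[hsv[...,i] for i in range(3)]
    m=((H<6)|(H>172))&(S>170)&(V>60);m[:150]=0;m[240:]=0;m[:,:240]=0;m[:,360:]=0
    q=P[m];print(len(q),np.nanpercentile(q[:,2],[2,25,50,75,98]))
    v,u=np.nonzero(m&(P[...,2]>.022))
    X=rays(np.c_[u,v],d['K'],d['T'],.032)
    print('ray-depth diff',np.nanmedian(X-P[v,u][:,:2],0))
    print(rays([(343,174),(261,196),(281,229),(306,191)],d['K'],d['T'],.032).round(4))
    for Q in (X,P[v,u][:,:2]):
        c,sz,a=cv2.minAreaRect(Q.astype(np.float32)*1000);print(c,sz,a)
        for deg in range(100,126,3):
            t=np.radians(deg);x=Q@[np.cos(t),np.sin(t)];y=Q@[-np.sin(t),np.cos(t)]
            e=x<x.min()+.012;print(deg,x.min().round(4),x.max().round(4),'lev y',y[e].min().round(4),y[e].max().round(4),'tip y',np.median(y[x>x.max()-.012]).round(4))
E
python3 clip.py
```

```text
903 [0.00459719 0.02284678 0.03052404 0.03169148 0.0330536 ]
ray-depth diff [-2.54038606e-04 -8.24235206e-05]
[[ 0.4152 -0.1117]
 [ 0.4282 -0.2146]
 [ 0.4749 -0.1956]
 [ 0.43   -0.1587]]
(435.4791259765625, -160.31533813476562) (54.50506591796875, 100.96308898925781) 20.876506805419922
100 -0.2877 -0.1834 lev y -0.4372 -0.3832 tip y -0.3943
103 -0.3075 -0.2038 lev y -0.4221 -0.3678 tip y -0.3837
106 -0.3265 -0.2236 lev y -0.4058 -0.3513 tip y -0.3675
109 -0.3446 -0.2428 lev y -0.3884 -0.3339 tip y -0.3545
112 -0.3627 -0.2614 lev y -0.37 -0.3155 tip y -0.3409
115 -0.3815 -0.2791 lev y -0.3505 -0.2963 tip y -0.3261
118 -0.3992 -0.2958 lev y -0.3301 -0.2763 tip y -0.3107
121 -0.4159 -0.3117 lev y -0.3087 -0.2557 tip y -0.2944
124 -0.4314 -0.3267 lev y -0.2866 -0.2361 tip y -0.277
(436.1861267089844, -160.1583709716797) (53.029624938964844, 101.06342315673828) 20.507774353027344
100 -0.2877 -0.1835 lev y -0.4369 -0.3847 tip y -0.3941
103 -0.3075 -0.2039 lev y -0.4218 -0.3692 tip y -0.3789
106 -0.3265 -0.2237 lev y -0.4055 -0.3526 tip y -0.3673
109 -0.3446 -0.2429 lev y -0.3881 -0.3351 tip y -0.3544
112 -0.3631 -0.2614 lev y -0.3696 -0.3166 tip y -0.341
115 -0.3819 -0.2792 lev y -0.3502 -0.2973 tip y -0.3261
118 -0.3997 -0.2958 lev y -0.3298 -0.2772 tip y -0.3106
121 -0.4164 -0.3117 lev y -0.3084 -0.2563 tip y -0.2943
124 -0.4319 -0.3267 lev y -0.2865 -0.2361 tip y -0.277
```

In the tool's units: 0.378 m / 0.75 = 0.504, 0.19 m / 0.75 = 0.2533.

>>> {"method": "handwheel", "body": {"plan": [[0,[-0.0013,0.0533,0],[0,0,0]],[0,[-0.0027,0.12,0],[0,0,0]],[0,[-0.0053,0.1867,0.0133],[0,0,0]],[0,[-0.0067,0.2533,0.0133],[0,0,0]],[0,[-0.008,0.32,0.0267],[0,0,0]],[0,[-0.0093,0.3867,0.04],[0,0,0]],[0,[-0.0107,0.4533,0.0533],[0,0,0]],[0,[-0.012,0.504,0.0533],[0,0,0]]]}}

```text
time_s: 2.15
tcp_pos: [0.4429, 0.1557, 0.2409]
ee_rot: [[-0.989, 0.146, -0.002], [0.146, 0.989, -0.001], [0.002, -0.002, -1.0]]
wrist_force: [1.0, -1.5, 0.3]
gripper_width: 0.354
gripper_force: 0.0
```

>>> {"method": "handwheel", "body": {"plan": [[0,[0,0.0267,0.0133],[0,0,0]],[0,[0,0.0267,0.0267],[0,0,0]],[0,[0,0.0267,0.0267],[0,0,0]],[0,[0,0.0267,0.0267],[0,0,0]]]}}

```text
time_s: 2.55
tcp_pos: [0.4457, 0.1732, 0.2221]
ee_rot: [[-0.989, 0.146, -0.001], [0.146, 0.989, -0.001], [0.001, -0.001, -1.0]]
wrist_force: [0.4, 0.0, 0.1]
gripper_width: 0.029
gripper_force: 0.0
```

```bash
python3 - <<'E'
from h import *
c,P=cap('wrist','e.png');px=c['pixels']
hsv=cv2.cvtColor(px,cv2.COLOR_RGB2HSV).astype(int);H,S,V=[hsv[...,i] for i in range(3)]
inb=(P[...,0]>.36)&(P[...,0]<.62)&(P[...,1]>.05)&(P[...,1]<.29)
m=inb&(P[...,2]>.108)&(P[...,2]<.165)&(H>8)&(H<20)&(S>95)&(V>120)
q=P[m]
for k in range(4):
    c0=q.mean(0);nn=np.linalg.svd(q-c0,full_matrices=False)[2][2];d=(q-c0)@nn;q=q[abs(d)<.003]
print(len(q),nn)
a=np.radians(-8.3);X=q@[np.cos(a),np.sin(a),0];Y=q@[-np.sin(a),np.cos(a),0]
print(np.percentile(X,[0,1,99,100]),np.percentile(Y,[0,1,99,100]))
print(cv2.minAreaRect(q[:,:2].astype(np.float32)*1000))
E
```

```text
5905 [ 0.23368899 -0.03542574  0.97166582]
[0.40152547 0.40285986 0.43226814 0.437338  ] [0.15164171 0.153611   0.32495404 0.32711525]
((449.60174560546875, 176.257568359375), (175.56564331054688, 35.79283142089844), 81.20635986328125)
```

View pics/e.png

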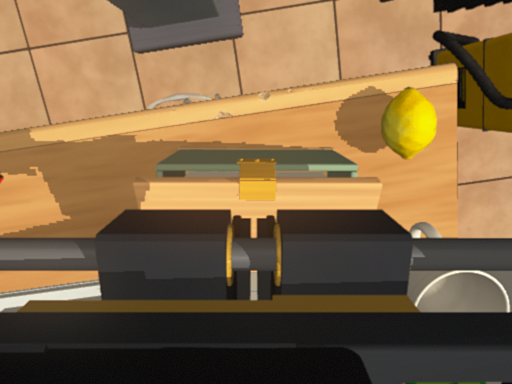

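The wrist view shows the shut fingers (column 254) lined up with the brass latch (column 257), above the lid. I'll press down now.

In the tool's units: 0.092 m / 0.75 = 0.1227, 0.087 m / 0.75 = 0.116.

>>> {"method": "handwheel", "body": {"plan": [[0,[0,0.0027,0.0267],[0,0,0]],[0,[0,0.0027,0.0533],[0,0,0]],[0,[0,0.0027,0.08],[0,0,0]],[0,[0,0.0027,0.0933],[0,0,0]],[0,[0,0.0027,0.1027],[0,0,0]],[0,[0,0.0027,0.1093],[0,0,0]],[0,[0,0.0027,0.116],[0,0,0]],[0,[0,0.0027,0.1227],[0,0,0]]]}}

```text
time_s: 3.4
tcp_pos: [0.4466, 0.1774, 0.1307]
ee_rot: [[-0.99, 0.144, 0.001], [0.144, 0.99, 0.001], [-0.001, 0.001, -1.0]]
wrist_force: [-0.8, 0.3, 2.0]
gripper_width: 0.003
gripper_force: 0.4
```

>>> {"method": "handwheel", "body": {"plan": [[0,[0,0,0.0053],[0,0,0]],[0,[0,0,0.0107],[0,0,0]],[0,[0,0,0.0147],[0,0,0]],[0,[0,0,0.0173],[0,0,0]],[0,[0,0,0.02],[0,0,0]]]}}

```text
time_s: 3.9
tcp_pos: [0.4459, 0.1772, 0.1161]
ee_rot: [[-0.99, 0.144, -0.001], [0.144, 0.99, -0.001], [0.0, -0.001, -1.0]]
wrist_force: [-5.7, 0.9, 13.6]
gripper_width: 0.005
gripper_force: 7.0
```

In the tool's units: 0.005 m / 0.75 = 0.0067, 0.004 m / 0.75 = 0.0053.

>>> {"method": "handwheel", "body": {"plan": [[0,[0,0,0.0027],[0,0,0]],[0,[0,0,0.0053],[0,0,0]],[0,[0,0,0.0067],[0,0,0]],[0,[0,0,0.0067],[0,0,0]]]}}

```text
time_s: 4.3
tcp_pos: [0.4462, 0.1773, 0.1104]
ee_rot: [[-0.99, 0.144, 0.0], [0.144, 0.99, 0.0], [-0.0, 0.0, -1.0]]
wrist_force: [-1.5, 0.5, 2.2]
gripper_width: 0.007
gripper_force: 1.1
```

In the tool's units: 0.002 m / 0.75 = 0.0027, 0.001 m / 0.75 = 0.0013.

>>> {"method": "handwheel", "body": {"plan": [[0,[0,0,0.0013],[0,0,0]],[0,[0,0,0.0027],[0,0,0]],[0,[0,0,0.0027],[0,0,0]]]}}

```text
time_s: 4.6
tcp_pos: [0.4463, 0.1773, 0.1102]
ee_rot: [[-0.99, 0.143, 0.001], [0.143, 0.99, -0.0], [-0.001, -0.0, -1.0]]
wrist_force: [-6.0, -0.1, 15.0]
gripper_width: 0.009
gripper_force: 7.3
```

>>> {"method": "handwheel", "body": {"plan": [[0,[0,0,-0.04],[0,0,0]],[0,[0,0,-0.1067],[0,0,0]],[0,[0,0,-0.1733],[0,0,0]],[0.3,[0,-0.0533,-0.2267],[0,0,0.0444]],[0.6,[0,-0.12,-0.24],[0,0,0.0444]],[1,[0,-0.1867,-0.24],[0,0,0.0444]],[1,[0,-0.24,-0.24],[0,0,0.0444]]]}}

```text
time_s: 5.3
tcp_pos: [0.4199, -0.0026, 0.2891]
ee_rot: [[-0.96, 0.28, 0.002], [0.28, 0.96, 0.001], [-0.002, 0.001, -1.0]]
wrist_force: [0.3, -0.0, 0.2]
gripper_width: 0.284
gripper_force: 0.0
```

```bash
cat > box.py <<'E'
from h import *
for n in('scene','top'):
    c,P=cap(n,n+'2.png');px=c['pixels'];np.savez('/tmp/'+n+'2',px=px,P=P,K=c['K'],T=c['world_from_camera'])
    hsv=cv2.cvtColor(px,cv2.COLOR_RGB2HSV).astype(int);H,S,V=[hsv[...,i] for i in range(3)]
    inb=(P[...,0]>.36)&(P[...,0]<.62)&(P[...,1]>.05)&(P[...,1]<.29)
    lid=inb&(P[...,2]>.098)&(P[...,2]<.125)&(H>8)&(H<20)&(S>95)&(V>140)
    card=inb&(P[...,2]>.12)&(P[...,2]<.21)&(S<100)&(P[...,0]>.47)&(P[...,0]<.55)
    for nm,m in(('lid',lid),('card',card)):
        q=P[m]
        if len(q)<30: print(n,nm,len(q));continue
        for k in range(4):
            c0=q.mean(0);nn=np.linalg.svd(q-c0,full_matrices=False)[2][2];d=(q-c0)@nn;q=q[abs(d)<.003]
        a=np.radians(-8.3);X=q@[np.cos(a),np.sin(a),0];Y=q@[-np.sin(a),np.cos(a),0]
        pc=lambda v:np.percentile(v,[0,1,50,99,100]).round(4)
        print(n,nm,len(q),nn.round(4),'X',pc(X),'Y',pc(Y),'Z',pc(q[:,2]))
E
python3 box.py
```

```text
scene lid 1944 [ 9.0e-04 -1.8e-03  1.0e+00] X [0.3932 0.3956 0.4374 0.5159 0.5217] Y [0.1526 0.1566 0.2511 0.3294 0.3312] Z [0.1047 0.1049 0.1077 0.1105 0.1107]
scene card 1134 [ 0.9891 -0.1473 -0.0033] X [0.4825 0.4831 0.4854 0.4881 0.4887] Y [0.1667 0.1697 0.2385 0.3152 0.3165] Z [0.1201 0.121  0.1666 0.2047 0.2076]
top lid 968 [-4.1e-03  3.0e-04 -1.0e+00] X [0.4026 0.4111 0.4713 0.5205 0.5236] Y [0.1491 0.1565 0.2714 0.3232 0.3243] Z [0.1073 0.1075 0.1105 0.1132 0.1135]
top card 277 [-0.9889  0.1481  0.0094] X [0.4842 0.4844 0.4851 0.4872 0.4877] Y [0.1626 0.1656 0.2294 0.3085 0.3093] Z [0.1204 0.1207 0.1785 0.2091 0.2097]
```

View pics/scene2.png

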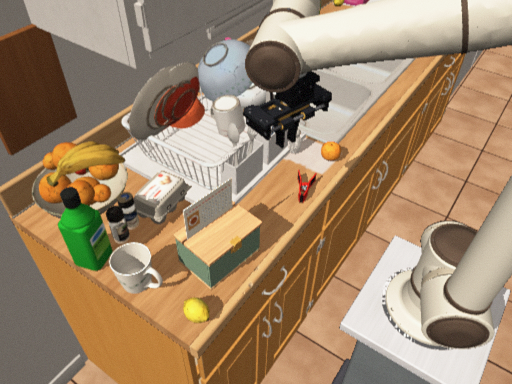

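The lid is shut and level, and the card is upright at (205,208) in the scene view. Nothing else has moved. Next I'll check that the gripper body clears everything at the clip and at the final pose.

```bash
python3 - <<'E'
from h import *
def chk(nm,c,deg,zmin):
    t=np.radians(deg);Q=[]
    for n in('scene','top'):
        q=np.load(f'/tmp/{n}.npz')['P'].reshape(-1,3);q=q[np.isfinite(q).all(1)];Q.append(q)
    q=np.vstack(Q);r=q[:,:2]-c;a=r@[np.cos(t),np.sin(t)];b=r@[-np.sin(t),np.cos(t)]
    m=(q[:,2]>zmin)&(abs(a)<.15)&(abs(b)<.095)&(q[:,2]<.4)
    print(nm,m.sum());h=np.zeros((10,7))
    i=((a[m]+.15)/.03).astype(int);j=((b[m]+.095)/.0272).astype(int).clip(0,6)
    np.maximum.at(h,(i,j),q[m,2]);print(h.round(3))
chk('grasp',(.447,-.193),22.5,.012)
t=np.radians(-8.4)
e=np.array([.5046,.0926]);g=e-np.array([-np.sin(t),np.cos(t)])*.063;print(g)
chk('final',g,-8.4,.1)
E
```

```text
grasp 2862
[[0.    0.    0.    0.    0.    0.    0.   ]
 [0.    0.    0.    0.    0.    0.    0.   ]
 [0.    0.    0.    0.    0.    0.    0.   ]
 [0.031 0.    0.    0.    0.    0.    0.   ]
 [0.    0.    0.031 0.036 0.038 0.039 0.037]
 [0.    0.    0.335 0.037 0.038 0.037 0.035]
 [0.    0.335 0.344 0.    0.    0.    0.   ]
 [0.135 0.325 0.324 0.    0.    0.    0.   ]
 [0.145 0.159 0.127 0.019 0.    0.    0.   ]
 [0.255 0.154 0.152 0.128 0.227 0.219 0.   ]]
[0.49539677 0.03027584]
final 2963
[[0.    0.    0.    0.    0.    0.    0.   ]
 [0.    0.    0.    0.    0.    0.    0.   ]
 [0.    0.    0.    0.    0.    0.155 0.152]
 [0.    0.    0.    0.    0.    0.147 0.148]
 [0.    0.    0.    0.    0.    0.134 0.136]
 [0.    0.    0.    0.    0.    0.195 0.197]
 [0.    0.    0.    0.    0.    0.213 0.215]
 [0.13  0.127 0.131 0.    0.    0.    0.   ]
 [0.199 0.157 0.154 0.155 0.153 0.    0.   ]
 [0.217 0.193 0.151 0.151 0.154 0.149 0.   ]]
```

```bash
python3 - <<'E'
from h import *
c=np.array([.447,-.193]);t=np.radians(22.5)
for n in('scene','top'):
    P=np.load(f'/tmp/{n}.npz')['P'];px=np.load(f'/tmp/{n}.npz')['px']
    r=P[...,:2]-c;a=r@[np.cos(t),np.sin(t)];b=r@[-np.sin(t),np.cos(t)]
    m=(P[...,2]>.06)&(P[...,2]<.4)&(abs(a)<.16)&(abs(b)<.12)
    v,u=np.nonzero(m);o=np.argsort(P[v,u][:,2])[::max(1,len(v)//30)]
    for k in o: print(n,u[k],v[k],P[v[k],u[k]].round(3),a[v[k],u[k]].round(3),b[v[k],u[k]].round(3),px[v[k],u[k]])
im=[cv2.resize(np.load(f'/tmp/{n}.npz')['px'][y:y+90,x:x+120],(400,300),interpolation=cv2.INTER_CUBIC) for n,x,y in(('scene',250,50),('top',300,120))]
cv2.imwrite('pics/f.png',np.hstack(im)[:,:,::-1])
E
```

```text
scene 263 152 [ 0.591 -0.171  0.06 ] 0.142 -0.035 [170 163 155]
scene 258 162 [ 0.574 -0.12   0.066] 0.145 0.019 [107 105  99]
scene 260 160 [ 0.571 -0.125  0.071] 0.14 0.016 [104 100  93]
scene 285 135 [ 0.571 -0.261  0.077] 0.088 -0.111 [107 102  97]
scene 254 162 [ 0.573 -0.098  0.082] 0.153 0.04 [103  96  95]
scene 267 136 [ 0.606 -0.214  0.087] 0.139 -0.08 [164 155 144]
scene 278 139 [ 0.567 -0.215  0.093] 0.103 -0.066 [114  76  41]
scene 261 132 [ 0.625 -0.208  0.097] 0.158 -0.082 [106 102  95]
scene 250 161 [ 0.571 -0.075  0.102] 0.16 0.061 [103  98  94]
scene 269 142 [ 0.573 -0.173  0.106] 0.124 -0.03 [113 108 103]
scene 282 134 [ 0.56  -0.223  0.11 ] 0.093 -0.07 [112  98  86]
scene 258 150 [ 0.572 -0.116  0.114] 0.145 0.024 [107 101  96]
scene 256 142 [ 0.595 -0.138  0.118] 0.158 -0.006 [190 185 176]
scene 272 136 [ 0.571 -0.185  0.121] 0.117 -0.04 [120 115 108]
scene 270 123 [ 0.607 -0.229  0.126] 0.134 -0.095 [118 116 110]
scene 259 132 [ 0.598 -0.157  0.141] 0.153 -0.025 [161 154 147]
scene 284 117 [ 0.576 -0.256  0.145] 0.095 -0.108 [183 175 166]
scene 285 117 [ 0.572 -0
[... 2036 characters left out ...]
0.15 ] 0.153 -0.051 [195 197 186]
top 321 155 [ 0.607 -0.198  0.151] 0.146 -0.066 [192 194 181]
top 327 155 [ 0.607 -0.214  0.152] 0.139 -0.081 [191 193 181]
top 325 156 [ 0.604 -0.208  0.154] 0.139 -0.074 [191 193 181]
top 331 156 [ 0.6   -0.222  0.166] 0.131 -0.085 [135 131 122]
top 286 166 [ 0.57  -0.097  0.19 ] 0.15 0.041 [135 128 117]
top 336 176 [ 0.536 -0.221  0.214] 0.072 -0.06 [101  86  69]
top 338 146 [ 0.608 -0.224  0.237] 0.137 -0.091 [144 142 132]
top 337 182 [ 0.505 -0.2    0.303] 0.051 -0.029 [92 69 45]
top 339 184 [ 0.498 -0.201  0.316] 0.044 -0.027 [95 68 41]
top 341 184 [ 0.496 -0.203  0.327] 0.041 -0.028 [94 68 43]
top 344 186 [ 0.489 -0.207  0.337] 0.034 -0.029 [93 73 50]
```

View pics/f.png

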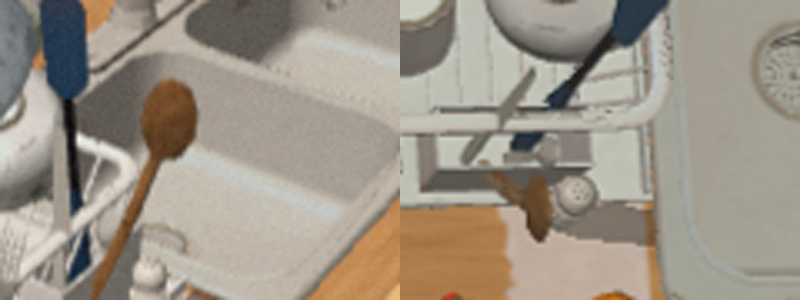

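The crops show a wooden spoon leaning out of the rack over the clip, with its head near world (0.50,-0.20,0.32). I need the hand's profile to see whether a vertical approach would hit it.

```bash
python3 - <<'E'
from h import *
s=sensors.sense();R=s['ee_rot'];p=s['tcp_pos'];print(p,s['joints'])
Q=[]
for n in('scene','top'):
    c,P=cap(n);P0=np.load(f'/tmp/{n}.npz')['P']
    ok=np.isfinite(P).all(-1)&(np.nan_to_num(np.linalg.norm(P-P0,axis=-1),nan=1)>.02)
    Q.append(P[ok])
q=np.vstack(Q);t=(q-p)@R
np.save('/tmp/tool.npy',t)
for z in np.arange(-.02,-.42,-.02):
    m=(t[:,2]<z)&(t[:,2]>z-.02)&(abs(t[:,0])<.25)&(abs(t[:,1])<.25)
    if m.sum(): print(z.round(2),m.sum(),'x',np.percentile(t[m,0],[1,99]).round(3),'y',np.percentile(t[m,1],[1,99]).round(3))
E
```

```text
[ 0.4189515  -0.00485154  0.28857607] [ 2.17754753e+01 -1.42017390e+00 -1.94215623e+01  2.43707972e-02
 -7.19828332e+01 -1.28414135e+02]
-0.02 118 x [-0.009  0.013] y [-0.025  0.033]
-0.04 73 x [-0.008  0.013] y [-0.028  0.035]
-0.06 289 x [-0.035  0.039] y [-0.079  0.091]
-0.08 830 x [-0.031  0.039] y [-0.084  0.097]
-0.1 1898 x [-0.036  0.038] y [-0.093  0.098]
-0.12 304 x [-0.017  0.028] y [-0.046  0.021]
-0.14 113 x [0.007 0.038] y [-0.044  0.022]
-0.16 391 x [0.006 0.039] y [-0.049  0.022]
-0.18 35 x [-0.245  0.04 ] y [-0.013  0.193]
-0.2 5 x [-0.241 -0.216] y [0.101 0.21 ]
-0.22 4 x [-0.236 -0.215] y [0.114 0.192]
-0.24 5 x [-0.244  0.025] y [-0.021  0.216]
-0.26 264 x [-0.222  0.157] y [-0.04   0.191]
-0.28 624 x [0.033 0.175] y [-0.014  0.196]
-0.3 1514 x [0.016 0.223] y [-0.016  0.197]
-0.32 4543 x [0.    0.244] y [-0.002  0.191]
-0.34 9385 x [-0.033  0.242] y [-0.033  0.176]
-0.36 6115 x [-0.032  0.246] y [-0.031  0.104]
-0.38 3483 x [0.174 0.249] y [-0.029  0.07 ]
-0.4 1066 x [0.211 0.248] y [-0.018  0.04 ]
```

The manual's scale: shifts go in shares of 0.75 m and turns go in shares of 180 degrees. Converting my numbers, -0.06 m / 0.75 = -0.08, -0.05 m / 0.75 = -0.0667, -68 degrees / 180 = -0.3778.

```bash
cat > plan.py <<'E'
import sys,numpy as np
from scipy.spatial.transform import Rotation as Ro
from station import sensors
# args: x y z yaw(tool y) lean(deg about tool y)
def target(yaw,lean):
    t=np.radians(yaw);y=np.array([np.cos(t),np.sin(t),0]);z=np.array([0,0,-1.]);x=np.cross(y,z)
    return np.c_[x,y,z]@Ro.from_euler('y',lean,degrees=True).as_matrix()
if __name__=='__main__':
    x,y,z,yaw,lean=map(float,sys.argv[1:6]);s=sensors.sense();R=s['ee_rot']
    d=R.T@(np.array([x,y,z])-s['tcp_pos']);r=Ro.from_matrix(R.T@target(yaw,lean)).as_rotvec(degrees=True)
    print('shift',d.round(4),'rot',r.round(2),'n',np.linalg.norm(d).round(3),np.linalg.norm(r).round(1),'tcp',s['tcp_pos'].round(4))
E
```

>>> {"method": "handwheel", "body": {"plan": [[1,[0,0,0.0067],[0,0,-0.0472]],[1,[0,-0.0133,0.0133],[0,0,-0.0944]],[1,[0,-0.0267,0.0133],[0,0,-0.1417]],[1,[0,-0.04,0.0133],[0,0,-0.1889]],[1,[0,-0.0533,0.0133],[0,0,-0.2361]],[1,[0,-0.0667,0.0133],[0,0,-0.2833]],[1,[0,-0.08,0.0133],[0,0,-0.3306]],[1,[0,-0.08,0.0133],[0,0,-0.3778]]]}}

```text
time_s: 6.3
tcp_pos: [0.4037, -0.0581, 0.278]
ee_rot: [[-0.614, -0.789, -0.001], [-0.789, 0.614, -0.0], [0.001, 0.0, -1.0]]
wrist_force: [-0.3, 0.4, 0.2]
gripper_width: 0.995
gripper_force: 0.0
```

>>> {"method": "handwheel", "body": {"plan": [[1,[0,0,0],[0,0,-0.0472]],[1,[0,0,0],[0,0,-0.0944]],[1,[0,0,0],[0,0,-0.1417]],[1,[0,0,0],[0,0,-0.1889]],[1,[0,0,0],[0,0,-0.2361]],[1,[0,0,0],[0,0,-0.2833]],[1,[0,0,0],[0,0,-0.3306]],[1,[0,0,0],[0,0,-0.3378]]]}}

```text
time_s: 7.1
tcp_pos: [0.4039, -0.0575, 0.278]
ee_rot: [[0.386, -0.923, -0.001], [-0.923, -0.386, -0.0], [-0.0, 0.001, -1.0]]
wrist_force: [0.0, 0.3, 0.2]
gripper_width: 0.996
gripper_force: 0.0
```

>>> {"method": "handwheel", "body": {"plan": [[1,[0,0,0],[0,0.0417,0]],[1,[0,0,0],[0,0.0833,0]],[1,[0,0,0],[0,0.0833,0]]]}}

```text
time_s: 7.4
tcp_pos: [0.4016, -0.0574, 0.2765]
ee_rot: [[0.374, -0.922, 0.097], [-0.89, -0.387, -0.242], [0.261, 0.004, -0.965]]
wrist_force: [-0.7, 0.1, -0.7]
gripper_width: 1.002
gripper_force: 0.0
```

```bash
python3 plan.py .416 -.119 .07 202.5 15; python3 -c "
from station import sensors;print(sensors.sense()['joints'])"
```

```text
shift [0.0063 0.0097 0.2157] rot [ 0.16 -0.13  0.31] n 0.216 0.4 tcp [ 0.4016 -0.0574  0.2765]
[ 26.89774572  -5.85788104 -32.77765466  16.62470608 -65.36757476
 -11.38278006]
```

In the tool's units: 0.215 m / 0.75 = 0.2867, 0.185 m / 0.75 = 0.2467.

>>> {"method": "handwheel", "body": {"plan": [[1,[0.0013,0.0027,0.0533],[0,0,0]],[1,[0.004,0.0067,0.12],[0,0,0]],[1,[0.0067,0.0107,0.1867],[0,0,0]],[1,[0.008,0.0133,0.2467],[0,0,0]],[1,[0.008,0.0133,0.2867],[0,0,0]],[1,[0.008,0.0133,0.2867],[0,0,0]]]}}

```text
time_s: 8.0
tcp_pos: [0.4151, -0.121, 0.0689]
ee_rot: [[0.369, -0.925, 0.089], [-0.893, -0.379, -0.241], [0.257, 0.009, -0.966]]
wrist_force: [-0.9, -1.0, -0.1]
gripper_width: 1.002
gripper_force: 0.0
```

```bash
python3 plan.py .445 -.188 .045 202.5 15
python3 - <<'E'
from h import *
c,P=cap('wrist','g.png');np.savez('/tmp/wrist',px=c['pixels'],P=P,K=c['K'],T=c['world_from_camera'])
E
```

```text
shift [ 0.0647 -0.0025  0.042 ] rot [ 0.56  0.11 -0.07] n 0.077 0.6 tcp [ 0.4151 -0.121   0.0689]
```

View pics/g.png

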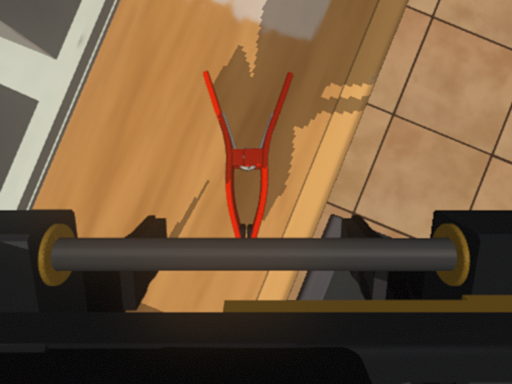

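The wrist view shows the clip upright in the picture: lever ends at (206,73) and (290,74), pivot at (248,158), tips at (247,235).

```bash
python3 - <<'E'
from clip import *
d=np.load('/tmp/wrist.npz');X=rays([(206,73),(290,74),(247,236),(248,158)],d['K'],d['T'],.032);print(X)
L=(X[0]+X[1])/2;v=X[2]-L;n=np.linalg.norm(v);print('yaw',np.degrees(np.arctan2(v[1],v[0])),'len',n,'grip from lever end+16:',L+v/n*.016,'from tip-86',X[2]-v/n*.086)
E
```

```text
[[ 0.47805629 -0.19738725]
 [ 0.43018361 -0.21648824]
 [ 0.4170013  -0.11462436]
 [ 0.43446334 -0.15886795]]
yaw 111.904757874065 len 0.09949651114989096 grip from lever end+16: [ 0.44815091 -0.19209286] from tip-86 [ 0.44908488 -0.19441561]
```

In the tool's units: 0.081 m / 0.75 = 0.108, 0.06 m / 0.75 = 0.08.

>>> {"method": "handwheel", "body": {"plan": [[1,[0.04,-0.0013,0.0147],[0,0,0]],[1,[0.08,-0.0027,0.0293],[0,0,0]],[1,[0.1053,-0.004,0.04],[0,0,0]],[1,[0.1,-0.004,0.06],[0,0,0]],[1,[0.0933,-0.004,0.0827],[0,0,0]],[1,[0.0893,-0.004,0.1],[0,0,0]],[1,[0.0867,-0.004,0.108],[0,0,0]],[1,[0.0867,-0.004,0.108],[0,0,0]]]}}

```text
time_s: 8.85
tcp_pos: [0.4543, -0.1971, 0.0127]
ee_rot: [[0.368, -0.924, 0.102], [-0.892, -0.382, -0.242], [0.263, -0.002, -0.965]]
wrist_force: [-0.8, -0.1, 0.7]
gripper_width: 0.996
gripper_force: 0.0
```

```bash
python3 plan.py .4497 -.1976 .007 202 15
```

```text
shift [-0.0027  0.0044  0.0052] rot [-0.25 -0.22  0.39] n 0.007 0.5 tcp [ 0.4543 -0.1971  0.0127]
```

In the tool's units: 0.004 m / 0.75 = 0.0053, -0.002 m / 0.75 = -0.0027.

>>> {"method": "handwheel", "body": {"plan": [[1,[-0.0027,0.0053,0.0027],[0,0,0]],[1,[-0.0027,0.0053,0.0053],[0,0,0]],[1,[-0.0027,0.0053,0.0053],[0,0,0]]]}}

```text
time_s: 9.15
tcp_pos: [0.4509, -0.1972, 0.0088]
ee_rot: [[0.368, -0.924, 0.104], [-0.892, -0.382, -0.242], [0.263, -0.004, -0.965]]
wrist_force: [0.6, -0.9, -0.3]
gripper_width: 1.001
gripper_force: 0.0
```

>>> {"method": "handwheel", "body": {"plan": [[0.6,[0,0,0],[0,0,0]],[0.3,[0,0,0],[0,0,0]],[0,[0,0,0],[0,0,0]],[0,[0,0,0],[0,0,0]],[0,[0,0,0],[0,0,0]],[0,[0,0,0],[0,0,0]],[0,[0,0,0],[0,0,0]],[0,[0,0,0],[0,0,0]]]}}

```text
time_s: 9.95
tcp_pos: [0.4485, -0.1962, 0.0065]
ee_rot: [[0.37, -0.924, 0.099], [-0.892, -0.383, -0.239], [0.259, 0.0, -0.966]]
wrist_force: [0.2, -0.4, 0.2]
gripper_width: 0.355
gripper_force: 6.5
```

```bash
python3 plan.py .4497 -.1976 .007 202 15
```

```text
shift [ 0.0019 -0.0006 -0.0001] rot [-0.13 -0.    0.49] n 0.002 0.5 tcp [ 0.4485 -0.1962  0.0065]
```

>>> {"method": "handwheel", "body": {"plan": [[0,[0,0,0],[0,0,0]],[0,[0,0,0],[0,0,0]],[0,[0,0,0],[0,0,0]],[0,[0,0,0],[0,0,0]],[0,[0,0,0],[0,0,0]]]}}

```text
time_s: 10.45
tcp_pos: [0.4486, -0.1961, 0.0065]
ee_rot: [[0.37, -0.924, 0.099], [-0.892, -0.383, -0.239], [0.259, -0.0, -0.966]]
wrist_force: [0.6, 0.8, -0.2]
gripper_width: 0.21
gripper_force: 30.0
```

```bash
python3 - <<'E'
from h import *
c,P=cap('wrist','i.png');np.savez('/tmp/wrist',px=c['pixels'],P=P,K=c['K'],T=c['world_from_camera'])
E
```

```text
(no output)
```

View pics/i.png

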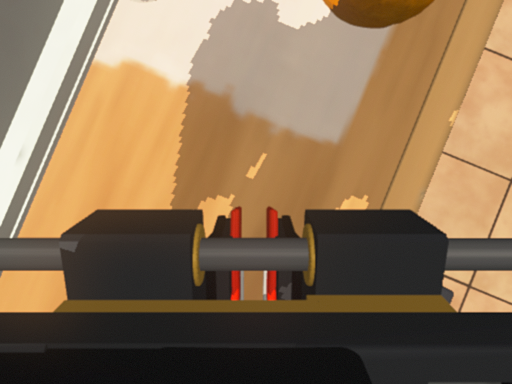

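The levers are held symmetrically, with the red lever faces at columns 236 and 272. The width of 18 mm at 30 N means the clip is squeezed to its stop. I'll lift it away from the spoon.

In the tool's units: -0.21 m / 0.75 = -0.28, -0.096 m / 0.75 = -0.128.

>>> {"method": "handwheel", "body": {"plan": [[0,[0.0067,0,-0.0267],[0,0,0]],[0,[0.016,0,-0.06],[0,0,0]],[0,[0,0,-0.0867],[0,0,0]],[0,[-0.0467,0,-0.1],[0,0,0]],[0,[-0.0933,0,-0.12],[0,0,0]],[0,[-0.1133,0,-0.1733],[0,0,0]],[0,[-0.1213,0,-0.2267],[0,0,0]],[0,[-0.128,0,-0.28],[0,0,0]]]}}

```text
time_s: 11.3
tcp_pos: [0.3909, -0.0592, 0.1854]
ee_rot: [[0.372, -0.923, 0.098], [-0.892, -0.384, -0.238], [0.258, 0.001, -0.966]]
wrist_force: [1.2, 0.3, 0.5]
gripper_width: 0.202
gripper_force: 30.0
```

>>> {"method": "handwheel", "body": {"plan": [[0,[0,0,0],[0,0,0]],[0,[0,0,0],[0,0,0]]]}}

```text
time_s: 11.5
tcp_pos: [0.3919, -0.0598, 0.1848]
ee_rot: [[0.37, -0.924, 0.1], [-0.892, -0.384, -0.238], [0.258, -0.002, -0.966]]
wrist_force: [-0.9, -0.3, -1.3]
gripper_width: 0.201
gripper_force: 30.0
```

```bash
python3 plan.py .4853 -.038 .20 171.6 10
python3 - <<'E'
from h import *
t=np.radians(-8.4)
Q=np.vstack([np.load(f'/tmp/{n}2.npz' if 0 else f'/tmp/{n}.npz')['P'].reshape(-1,3) for n in('scene','top')]);Q=Q[np.isfinite(Q).all(1)]
for c in((.4955,.0313),(.4853,-.038)):
    r=Q[:,:2]-c;a=r@[np.cos(t),np.sin(t)];b=r@[-np.sin(t),np.cos(t)]
    m=(abs(a)<.12)&(abs(b)<.07)&(Q[:,2]>.12)&(Q[:,2]<.45)
    print(c,m.sum(),np.c_[a,b,Q[:,2]][m][np.argsort(-Q[m,2])[:200:20]].round(3))
E
```

```text
shift [ 0.019  -0.0947 -0.0105] rot [-6.78 -4.81 30.21] n 0.097 31.3 tcp [ 0.3919 -0.0598  0.1848]
(0.4955, 0.0313) 984 [[ 0.036  0.065  0.213]
 [ 0.031  0.066  0.199]
 [ 0.027  0.069  0.186]
 [ 0.022  0.069  0.172]
 [ 0.02   0.067  0.158]
 [ 0.118  0.016  0.153]
 [ 0.112 -0.028  0.152]
 [ 0.118 -0.028  0.151]
 [ 0.107 -0.005  0.151]
 [ 0.114 -0.036  0.15 ]]
(0.4853, -0.038) 631 [[ 0.102 -0.053  0.231]
 [ 0.089 -0.045  0.213]
 [ 0.098 -0.047  0.202]
 [ 0.096 -0.038  0.196]
 [ 0.087 -0.04   0.19 ]
 [ 0.104 -0.038  0.186]
 [ 0.114 -0.04   0.179]
 [ 0.101 -0.039  0.173]
 [ 0.106 -0.054  0.157]
 [ 0.114  0.023  0.153]]
```

In the tool's units: -0.11 m / 0.75 = -0.1467, 0.038 m / 0.75 = 0.0507, 30.2 degrees / 180 = 0.1678.

>>> {"method": "handwheel", "body": {"plan": [[0,[-0.004,-0.0133,0.0053],[-0.0094,-0.0067,0.0417]],[0,[-0.0093,-0.04,0.0133],[-0.0189,-0.0133,0.0833]],[0,[-0.0147,-0.0733,0.024],[-0.0283,-0.02,0.1256]],[0,[-0.0213,-0.1067,0.036],[-0.0378,-0.0267,0.1678]],[0,[-0.0267,-0.1333,0.0467],[-0.0378,-0.0267,0.1678]],[0,[-0.028,-0.1467,0.0507],[-0.0378,-0.0267,0.1678]],[0,[-0.028,-0.1467,0.0507],[-0.0378,-0.0267,0.1678]],[0,[-0.028,-0.1467,0.0507],[-0.0378,-0.0267,0.1678]]]}}

```text
time_s: 12.3
tcp_pos: [0.4884, -0.0093, 0.1416]
ee_rot: [[-0.144, -0.989, -0.03], [-0.974, 0.147, -0.174], [0.177, 0.004, -0.984]]
wrist_force: [0.2, -0.1, -1.1]
gripper_width: 0.208
gripper_force: 30.0
```

```bash
python3 plan.py .4955 .0313 .143 171.6 10
python3 - <<'E'
from h import *
s=sensors.sense();p=s['tcp_pos']
for n in('scene','top'):
    c,P=cap(n,n+'3.png');px=c['pixels']
    hsv=cv2.cvtColor(px,cv2.COLOR_RGB2HSV).astype(int);H,S,V=[hsv[...,i] for i in range(3)]
    m=((H<6)|(H>172))&(S>150)&(V>60)&(np.linalg.norm(P-p-[0.012,.05,.01],axis=-1)<.075)
    q=P[m];t=np.radians(-8.4)
    X=q@[np.cos(t),np.sin(t),0];Y=q@[-np.sin(t),np.cos(t),0]
    pc=lambda v:np.percentile(v,[0,2,50,98,100]).round(4)
    if len(q): print(n,len(q),pc(X),pc(Y),pc(q[:,2]))
    k=Y>Y.max()-.02;print('tip X',pc(X[k]),'z',pc(q[k,2]))
a=np.radians(-8.4);print('tcp X,Y',p[:2]@[np.cos(a),np.sin(a)],p[:2]@[-np.sin(a),np.cos(a)])
E
```

```text
shift [-0.0403 -0.0011 -0.0087] rot [ 0.23 -0.18 -0.03] n 0.041 0.3 tcp [ 0.4884 -0.0093  0.1416]
scene 335 [0.4434 0.4622 0.4807 0.5042 0.5052] [0.0718 0.0816 0.1187 0.154  0.1559] [0.1367 0.1407 0.1591 0.1732 0.2092]
tip X [0.4621 0.4622 0.4653 0.505  0.5052] z [0.1413 0.1438 0.1591 0.1732 0.1747]
top 16 [0.4643 0.4643 0.4655 0.4842 0.4908] [0.0513 0.0711 0.1254 0.1354 0.1362] [0.1497 0.1505 0.172  0.1771 0.1771]
tip X [0.4643 0.4643 0.4654 0.4686 0.4687] z [0.1497 0.1504 0.1725 0.1771 0.1771]
tcp X,Y 0.48448412932455204 0.06216244790542408
```

In the tool's units: -0.039 m / 0.75 = -0.052, -0.008 m / 0.75 = -0.0107.

>>> {"method": "handwheel", "body": {"plan": [[0,[0,-0.004,0],[0,0,0]],[0,[-0.004,-0.004,-0.0013],[0,0,0]],[0,[-0.0133,-0.004,-0.0027],[0,0,0]],[0,[-0.024,-0.004,-0.0053],[0,0,0]],[0,[-0.0347,-0.004,-0.008],[0,0,0]],[0,[-0.0453,-0.004,-0.0093],[0,0,0]],[0,[-0.052,-0.004,-0.0107],[0,0,0]],[0,[-0.052,-0.004,-0.0107],[0,0,0]]]}}

```text
time_s: 13.2
tcp_pos: [0.4988, 0.0313, 0.1433]
ee_rot: [[-0.143, -0.989, -0.027], [-0.974, 0.145, -0.173], [0.175, 0.001, -0.984]]
wrist_force: [0.5, 0.2, -0.1]
gripper_width: 0.205
gripper_force: 30.0
```

```bash
python3 - <<'E'
from h import *
s=sensors.sense();p=s['tcp_pos'];A=[];t=np.radians(-8.4)
pc=lambda v:np.percentile(v,[0,2,50,98,100]).round(4)
print(p)
for n,x,y in(('scene',170,160),('top',165,155)):
    c,P=cap(n);px=c['pixels']
    A.append(cv2.resize(px[y:y+90,x:x+120],(400,300),interpolation=cv2.INTER_CUBIC))
    hsv=cv2.cvtColor(px,cv2.COLOR_RGB2HSV).astype(int);H,S,V=[hsv[...,i] for i in range(3)]
    X=P@[np.cos(t),np.sin(t),0];Y=P@[-np.sin(t),np.cos(t),0];Z=P[...,2]
    red=((H<6)|(H>172))&(S>150)&(V>60)&(np.linalg.norm(P-p-[0.012,.05,.01],axis=-1)<.075)
    card=(X>.475)&(X<.497)&(S<100)&(Z>.125)&(Z<.215)&(Y>.15)&(Y<.34)
    for nm,m in(('red',red),('card',card)):
        if m.sum():print(n,nm,m.sum(),'X',pc(X[m]),'Y',pc(Y[m]),'Z',pc(Z[m]))
    k=red&(Y>np.nanmax(Y[red])-.02);print('tip X',pc(X[k]))
cv2.imwrite('pics/j.png',np.hstack(A)[:,:,::-1])
E
```

```text
[0.49878805 0.03133791 0.14327542]
scene red 209 X [0.4513 0.4666 0.4743 0.4994 0.5005] Y [0.1157 0.1218 0.1565 0.1958 0.198 ] Z [0.1395 0.1441 0.1597 0.1744 0.2093]
scene card 994 X [0.4812 0.4828 0.485  0.4873 0.4947] Y [0.1508 0.1731 0.2441 0.3158 0.3178] Z [0.125  0.1266 0.1697 0.2038 0.2067]
tip X [0.465  0.4663 0.4691 0.4713 0.4732]
top red 19 X [0.4682 0.4682 0.4696 0.4988 0.5001] Y [0.0948 0.0949 0.1705 0.1841 0.185 ] Z [0.1608 0.1613 0.1725 0.1799 0.1805]
tip X [0.4682 0.4682 0.469  0.4706 0.4707]
```

View pics/j.png

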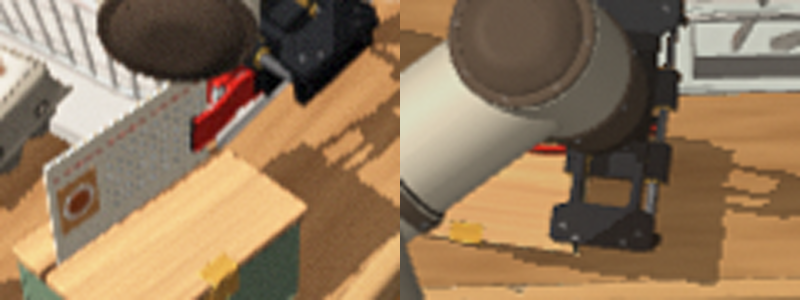

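The crops show the red jaw in front of the card at its right edge, with the other jaw behind and the tips about 22–28 mm past the edge. The card is unmoved. I'll make a small centring correction and then hold.

In the tool's units: 0.002 m / 0.75 = 0.0027, 0.001 m / 0.75 = 0.0013.

>>> {"method": "handwheel", "body": {"plan": [[0,[0,0.0013,0],[0,0,0]],[0,[0,0.0027,0],[0,0,0]],[0,[0,0.0027,0],[0,0,0]],[0,[0,0.0027,0],[0,0,0]],[0,[0,0.0027,0],[0,0,0]]]}}

```text
time_s: 13.8
tcp_pos: [0.4966, 0.0307, 0.1434]
ee_rot: [[-0.144, -0.989, -0.027], [-0.974, 0.147, -0.173], [0.175, 0.001, -0.985]]
wrist_force: [-0.0, 0.6, -0.9]
gripper_width: 0.205
gripper_force: 30.0
```

```bash
python3 -c "
from station import workorder,sensors
print(sensors.sense()['wrist_force']);print(workorder.finish_job())"
```

```text
[-0.00416447  0.63623424 -0.85871715]
the job is handed in; nothing more can be done
None
```

The lid is snapped shut with the card upright. The clip is held squeezed open around the card's right-hand edge at mid-height, tips roughly 22–28 mm past it by the cameras, with no contact seen, and the job was handed in at 13.8 s; no verdict came back.

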